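Scan the hub housing's code label in the measuring room

ROBOT

A 6-joint arm with a two-finger parallel gripper is mounted at the origin on the work surface. World frame = base frame: x ahead of the robot, y to its left, z up, the work surface at z = 0. Lengths are in m, angles in degrees, forces in N, time in s.
With the tool pointing down it reaches from about 0.375 to 0.9 m from the base axis. Payload 3.1 kg.
Tool frame: the origin (TCP) lies midway between the tips of the shut fingers; the grasp point (between the pads) lies 19 mm behind it; z points along the fingers, y is the line along which they close (so a half turn about z gives the same grasp; the last joint's range is limited). The gripper opens to 87 mm and grips with 3 to 60 N. Pads are 19 mm wide; open, the fingers measure 117 mm over their backs; the gripper's body (75 mm by 190 mm) begins 51 mm behind the grasp point.
Start: joints at [-77.435, 30.224, 82.088, -0, 67.689, -10.227], TCP at [0.242, -0.576, 0.223] pointing down, gripper open.
Joint ranges: [-176.69, 176.69], [-43.24, 126.21], [12.49, 139.97], [-82, 262], [0, 151.66], [-163.58, 163.58]. Speed limits (degrees/s): [159.86, 159.86, 180, 180, 180, 180].

INTERFACE

Orientations are given as a 3x3 rotation matrix whose columns are the frame's x, y, z axes.
In Python, from rig import read_state, capture, camera_info, hand_in gives the robot as it stands.
- The arm moves only by the tool drive_tool, never from a script. Its argument "motion" is a list of rows, each a list of 2 entries, a list of its own where there are three numbers: the shift along the tool's x, y, z in mm, then the turn, a rotation vector about the tool's x, y, z in rad. A call has 1 to 5 rows; each row shifts and turns the commanded pose from where the row before left it, along the tool's axes as they then stand; what a row does not reach is not made up. A row lasts 1/10 s, in which the tool goes at most 50 mm and 8.59 degrees, less where a joint would pass 70% of its speed; a pose out of reach is approached as far as the arm can. A call is refused whole if a number of a shift passes 50 or a number of a turn 0.15, either way. A call with a gripper value outside its range is refused whole. "gripper" is the opening, from 0 (shut) to 1 (fully open), set as the call begins (left out, the last holds). The fingers move at their own pace and stop on an object; the grip force is fixed at half the most. Time passes only in rows, so rows that do not move let the fingers close. It gives the time, the measured TCP pose, the force, the opening and the grip force at its end, in the units of the state.
- read_state(): the state, without advancing time (a new reading comes with each control period).
- capture(name): name is "side" or "top"; returns the picture (384x512x3 uint8, red, green, blue); there is no depth.
- camera_info(name): a dict with "fovy" (degrees; the focal length in pixels is half the picture's height over the tangent of half this angle, whatever the lens; pixels are square), "cx", "cy" (the principal point, pixels), "k1" (the pictures are not rectified: a ray, as slopes to the right and down, at radius r is drawn at 1 + k1 r^2 times it, then the intrinsics apply), "xyz" and "orientation" of the camera in the world. Camera axes: x right, y down, z forward; pixel columns grow to the right and rows downward; lengths in m; the calibration is good to about 2 mm. A picture is of the moment at which its call begins. camera_info takes no time and is no camera call.
- hand_in(): hands the job in; it is judged then, once.
The state is a dict: "time_s": time; "joint_positions": joint angles; "qvel": joint speeds; "tau": joint torques, N m; "position": TCP position; "tcp_rot": TCP orientation; "force": force on the tool from outside, world axes, zero at the start; "moment": the same for the moment, N m; "opening": opening from 0.0 (shut) to 1.0 (fully open); "grasp_force": force on a finger pad.
Only numpy, scipy, OpenCV 4.12 (cv2) and the standard library are available. Lean on these libraries where they do the work, as an engineer would, in place of code of your own. Each camera call takes 0.05 s, during which the arm holds its last target. There are 200 camera calls.

TASK

Pick up the upright code scanner from its round rubber pad and point its lower end squarely at the sloping code label of the aluminium housing that has the raised hub in its middle, with the scanner's window about 55 mm off the label, and hold it steady there for about two seconds so that it reads. Do not scan the label of the plain ring. Then stand the scanner gently back upright on its pad and let go.

Things in the scene. Friction and masses are not known exactly. Their poses are not given: they have to be found in the camera images.
- scanner_centre (a point): centre of the 220 g scanner, 52 mm above its flat lower end. 104 mm tall: round black head, 60 mm wide, 32 mm high, under a grey square handle 36 x 36 mm. z: up its long axis to the handle's top; x, y: square to the handle's flats. The window is the lower end and looks along -z. Grip the flats, 25 mm above this point (lower, its top may hit the gripper). Starts upright on the pad.
- pad: the flat round black rubber pad, 120 mm across and 8 mm thick, fixed on the work surface; origin at the centre of its underside, z up. The scanner starts upright near its middle and must go back there
- label_hub (a point): face centre of the code label (42 mm paper on a 54 mm dark plaque) at the robot-side edge of the fixed steel pallet (230 x 170 x 20 mm) that bears the hub housing (aluminium dish, 150 mm wide, rim 45 mm high, 54 mm tubular hub 30 mm above the rim). 70 mm above the table, 117 mm from the part's axis. z: the face's normal, 30 degrees from straight up, leaning away from the part, towards the robot; y: level; x: up the slope to the part. Scan this.
- label_ring (a point): face centre of the code label (42 mm paper on a 54 mm dark plaque) at the robot-side edge of the fixed steel pallet (230 x 170 x 20 mm) that bears the plain ring (aluminium, 150 mm wide, 45 mm high, open, no hub). 70 mm above the table, 117 mm from the part's axis. z: the face's normal, 30 degrees from straight up, leaning away from the part, towards the robot; y: level; x: up the slope to the part. Do not scan.
Mind the look-alikes: they are no part of the job. Of the things that look like the part that bears scanner_centre, the largest one is meant.

How it is judged (in metres and radians):
On the way:
1. scanner held still (under 25 mm/s, 0.2 rad/s) for 1 s, aimed at the hub housing's label: axis within 20 mm of its centre in scanner x and y, window 25 to 90 mm off, within 15 degrees of square (x of label_hub in the frame of scanner_centre between -0.02 and 0.02 m and y of label_hub in the frame of scanner_centre between -0.02 and 0.02 m and z of label_hub in the frame of scanner_centre between -0.142 and -0.077 m and angle between the z axis of scanner_centre and the z axis of label_hub, either way round below 0.262 rad and linear speed of scanner below 0.025 m/s and angular speed of scanner below 0.2 rad/s), for 1 s.
At the end, for the whole second after the job is handed in: After the scan the scanner stands at rest on the pad, released and upright within 6 degrees on its lower end (its centre 60 mm high, within 6 mm), with its axis within 30 mm of the pad's centre, so that its head is wholly on the pad (horizontal distance between scanner_centre and pad below 0.03 m and angle between scanner_centre's own z axis and vertical below 0.1 rad and height (world z) of scanner_centre between 0.054 and 0.066 m and linear speed of scanner below 0.02 m/s); the robot touches nothing.
It fails at once if the plain ring's label is scanned: scanner axis within 20 mm of its centre, window under 90 mm off, within 12 degrees of square (x of label_ring in the frame of scanner_centre between -0.02 and 0.02 m and y of label_ring in the frame of scanner_centre between -0.02 and 0.02 m and z of label_ring in the frame of scanner_centre between -0.142 and -0.052 m and angle between the z axis of scanner_centre and the z axis of label_ring, either way round below 0.21 rad).
It fails at once if the scanner is dropped: out of the fingers more than 25 mm above its place on the pad (height (world z) of scanner_centre above 0.085 m and contact force between the fingers and scanner below 0.05 N).
It also fails if it takes over 48 s, if anything falls off the work surface, if the arm or the gripper's body presses on something with over 40 N, if the wrist force passes 120 N, or if a joint passes its speed limit or range.

## Working session

There is one attempt and no reset: what is moved stays moved. The work goes in short steps, Python scripts to look and compute and a tool call to move; the robot and the scene stay as the last step left them, time stands still between calls to the robot, and variables do not carry over. Pictures are saved under pics/ and viewed, at most 10 in all, crops included, and the job is handed in when it is done.

Besides the shell and the picture viewer there is one more tool, called after "Emit:" as a command line: name --argument value ..., lists and objects as JSON in quotes. drive_tool: Moves the arm, as the interface text tells. Its arguments: {"type":"object","properties":{"motion":{"type":"array","items":{"type":"array"}},"gripper":{"type":"number"}},"required":["motion"]}

```bash
mkdir -p pics; python3 - <<'E'
from rig import *
import cv2
for n in("side","top"):
    cv2.imwrite(f"pics/{n}0.png",cv2.cvtColor(capture(n),cv2.COLOR_RGB2BGR)); print(n,camera_info(n))
s=read_state(); print(s["time_s"],s["position"],s["tcp_rot"])
E
```

```text
side {'fovy': 51.21437901561265, 'cx': 249.9945940991522, 'cy': 188.2655936433596, 'k1': -0.07229914741587881, 'xyz': array([ 0.19399303, -0.98022625,  0.75936272]), 'orientation': array([[ 0.96794938, -0.15429745,  0.19815724],
       [-0.25067838, -0.54548456,  0.7997543 ],
       [-0.01530834, -0.82379542, -0.56668048]])}
top {'fovy': 51.25482128564908, 'cx': 260.64930386276956, 'cy': 191.89896967811697, 'k1': -0.016864740976636705, 'xyz': array([ 0.38659441, -0.04067985,  1.13157833]), 'orientation': array([[-0.02720471, -0.9987011 ,  0.04308141],
       [-0.99960417,  0.02686962, -0.00833813],
       [ 0.00716972, -0.0432912 , -0.99903677]])}
0.1 [ 0.24199205 -0.57551545  0.22165531] [[ 9.21915791e-01  3.87390094e-01 -4.35541223e-04]
 [ 3.87390174e-01 -9.21913776e-01  1.96009577e-03]
 [ 3.57790233e-04 -1.97576764e-03 -9.99997984e-01]]
```

View pics/side0.png

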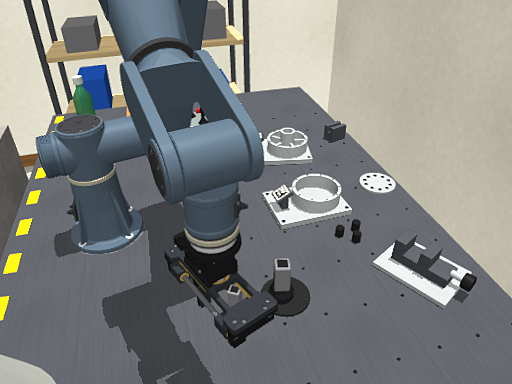

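View pics/top0.png

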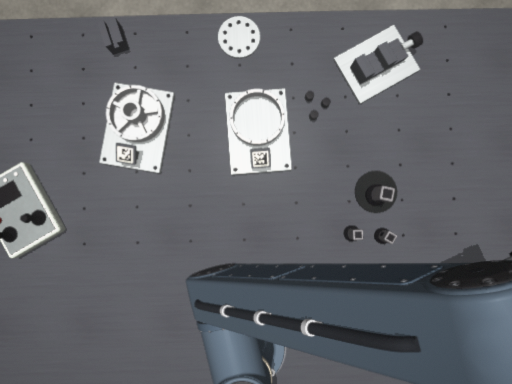

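The side view shows the scanner on its pad at (282,275), with the small look-alikes under the gripper near (234,290). 

In the top view:
- **Scanner candidates:** the handle on the pad at (387,194), and two smaller ones without a pad at (357,234) and (389,237). I choose (387,194), the largest, on the pad.
- **Label candidates:** (126,154) by the hub housing and (261,159) by the plain ring. I choose (126,154).

```bash
cat > h.py <<'E'
from rig import *
import cv2, numpy as np
def cam(n):
    c=camera_info(n); f=192/np.tan(np.radians(c["fovy"]/2)); return c,f
def ray(n,u,v):
    c,f=cam(n); d=np.array([(u-c["cx"])/f,(v-c["cy"])/f]); p=d.copy()
    for _ in range(20): p=d/(1+c["k1"]*(p@p))
    return np.array(c["xyz"]),np.array(c["orientation"])@[p[0],p[1],1]
def onz(n,u,v,z):
    o,d=ray(n,u,v); return o+d*(z-o[2])/d[2]
E
python3 - <<'E'
from h import *
im=cv2.imread("pics/top0.png")
a=cv2.resize(im[155:255,330:430],None,fx=4,fy=4,interpolation=cv2.INTER_CUBIC)
b=cv2.resize(im[80:180,90:190],None,fx=4,fy=4,interpolation=cv2.INTER_CUBIC)
cv2.imwrite("pics/crop1.png",np.hstack([a,b]))
hsv=cv2.cvtColor(im,cv2.COLOR_BGR2HSV)
# pad: darkest blob
g=cv2.cvtColor(im,cv2.COLOR_BGR2GRAY)
for name,(x0,y0,x1,y1),m in [("pad",(345,160,410,220),g<38),("handle",(370,180,400,208),g>90),("hublabel",(112,140,142,168),g<90),("ringlabel",(246,145,277,174),g<90)]:
    M=np.zeros_like(g); M[y0:y1,x0:x1]=255*m[y0:y1,x0:x1]
    cs=cv2.findContours(M,cv2.RETR_EXTERNAL,cv2.CHAIN_APPROX_NONE)[0]
    c=max(cs,key=cv2.contourArea); print(name,cv2.contourArea(c),cv2.minEnclosingCircle(c),cv2.minAreaRect(c))
E
```

```text
pad 130.0 ((375.86956787109375, 195.72048950195312), 11.488762855529785) ((373.47650146484375, 196.03355407714844), (22.24452018737793, 16.683391571044922), 79.99201965332031)
handle 168.0 ((386.96295166015625, 193.22222900390625), 8.763189315795898) ((386.73077392578125, 193.3461456298828), (13.728129386901855, 14.120361328125), 11.309932708740234)
hublabel 17.5 ((135.0, 156.0), 6.000100135803223) ((136.5, 156.0), (3.0, 12.0), 0.0)
ringlabel 3.0 ((265.0, 158.5), 3.5000998973846436) ((264.5, 158.5), (7.0, 1.0), 90.0)
```

View pics/crop1.png

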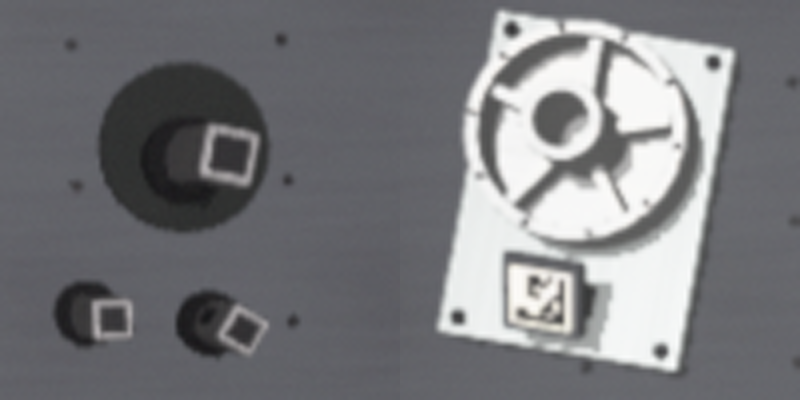

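The crop shows the handle on the pad as the largest, with its top centred near (387,193) in the full image and the pad centred at (376,192). On the hub pallet, the label is centred at (125,154) and the corners are clear.

```bash
python3 - <<'E'
from h import *
im=cv2.imread("pics/top0.png")
up=lambda x0,y0,x,y:(x0+(x+.5)/4-.5,y0+(y+.5)/4-.5)
A=lambda x,y,z:onz("top",*up(330,155,x,y),z)
B=lambda x,y,z:onz("top",*up(90,80,x-400,y),z)
pc=A(184,147,.008); print("pad",pc, "r",np.linalg.norm(A(99,147,.008)-A(269,147,.008))/2)
g=cv2.resize(cv2.cvtColor(im,cv2.COLOR_BGR2GRAY),None,fx=8,fy=8,interpolation=cv2.INTER_CUBIC)
M=np.zeros_like(g); s=np.s_[180*8:208*8,374*8:398*8]; M[s]=255*(g[s]>100)
c=max(cv2.findContours(M,cv2.RETR_EXTERNAL,cv2.CHAIN_APPROX_NONE)[0],key=cv2.contourArea)
r=cv2.boxPoints(cv2.minAreaRect(c)); P=np.array([onz("top",(p[0]+.5)/8-.5,(p[1]+.5)/8-.5,.112) for p in r])
print("handle top",P.mean(0),"sides",[np.linalg.norm(P[i]-P[i-1]) for i in range(4)],"ang",[np.degrees(np.arctan2(*(P[i]-P[i-1])[1::-1])) for i in range(4)])
C=[B(*q,.02) for q in((500,10),(736,48),(680,374),(438,330))]
print("pallet sides",[np.linalg.norm(C[i]-C[i-1]) for i in range(4)],"centre",np.mean(C,0))
print("angs to part",[np.degrees(np.arctan2(*(a-b)[1::-1])) for a,b in((C[0],C[3]),(C[1],C[2]))],[np.degrees(np.arctan2(*(a-b)[1::-1]))-90 for a,b in((C[0],C[1]),(C[3],C[2]))])
hub=B(562,119,.075); lab=B(541,296,.07); print("hub",hub,"label",lab,"dist",np.linalg.norm((hub-lab)[:2]),"ang",np.degrees(np.arctan2(*(hub-lab)[1::-1])))
rl=onz("top",261,159,.07);print("ringlabel",rl)
E
```

```text
pad [ 0.42780486 -0.37420328  0.008     ] r 0.06021872600834235
handle top [ 0.41844836 -0.37169787  0.112     ] sides [np.float64(0.035208464986012225), np.float64(0.03639811798690389), np.float64(0.0352661222300976), np.float64(0.03641031173779395)] ang [np.float64(77.159296820597), np.float64(-13.62688076939022), np.float64(-102.82224963616565), np.float64(166.28264560400962)]
pallet sides [np.float64(0.22969286855767718), np.float64(0.168761524033557), np.float64(0.23275740680807164), np.float64(0.17201967899694687)] centre [0.62554103 0.29186467 0.02      ]
angs to part [np.float64(-11.400137100230774), np.float64(-10.597385111688249)] [np.float64(-10.832571409287993), np.float64(-11.856453222780644)]
hub [0.66171017 0.2924611  0.075     ] label [0.54416484 0.3094063  0.07      ] dist 0.11876045357370957 ang -8.203178077370458
ringlabel [ 0.52006337 -0.05286138  0.07      ]
```

Emit:
drive_tool --motion '[[[40,-20,0],[0,0,0]],[[40,-20,0],[0,0,0]],[[40,-20,0],[0,0,0]],[[40,-20,0],[0,0,0]],[[40,-20,0],[0,0,0]]]' --gripper 1

```text
time_s: 0.6
position: [0.3885, -0.4048, 0.2222]
tcp_rot: [[0.922, 0.387, -0.0], [0.387, -0.922, 0.001], [-0.0, -0.001, -1.0]]
force: [1.4, -0.5, 0.5]
opening: 0.998
grasp_force: 0.0
```

Emit:
drive_tool --motion '[[[41,-20,0],[0,0,0.12]],[[0,0,0],[0,0,0.12]],[[0,0,0],[0,0,0.12]],[[0,0,0],[0,0,0.12]],[[0,0,0],[0,0,0.12]]]'

```text
time_s: 1.1
position: [0.4178, -0.3716, 0.2221]
tcp_rot: [[0.979, -0.205, -0.001], [-0.205, -0.979, 0.001], [-0.001, -0.001, -1.0]]
force: [-0.1, 0.3, 0.6]
opening: 0.998
grasp_force: 0.0
```

```bash
cat >> h.py <<'E'
from scipy.spatial.transform import Rotation as R
def togo(p,Rt=None):
    s=read_state(); T=np.array(s["tcp_rot"]); 
    print("t",s["time_s"],"q",np.round(s["joint_positions"],1),"pos",np.round(s["position"],4),"yaw",np.degrees(np.arctan2(T[1,0],T[0,0])),"z",np.round(T[:,2],3),"F",np.round(s["force"],1),"op",s["opening"],"g",s["grasp_force"])
    print("shift mm",np.round(1000*T.T@(np.array(p)-s["position"]),1))
    if Rt is not None: print("rotvec",np.round(R.from_matrix(T.T@Rt).as_rotvec(),3))
E
python3 - <<'E'
from h import *
togo([.4184,-.3717,.066])
im=cv2.cvtColor(capture("top"),cv2.COLOR_RGB2BGR); im2=cv2.cvtColor(capture("side"),cv2.COLOR_RGB2BGR)
cv2.imwrite("pics/c2.png",np.hstack([cv2.resize(im[140:260,310:440],(400,370)),cv2.resize(im2[200:330,200:340],(400,370))]))
E
```

```text
t 1.1 q [-53.1  25.2  91.6  -0.   63.2  48.7] pos [ 0.4178 -0.3716  0.2221] yaw -11.831455471701686 z [-0.001  0.001 -1.   ] F [-0.1  0.3  0.6] op 0.9981974250100831 g 0.0
shift mm [7.000e-01 1.000e-01 1.561e+02]
```

View pics/c2.png

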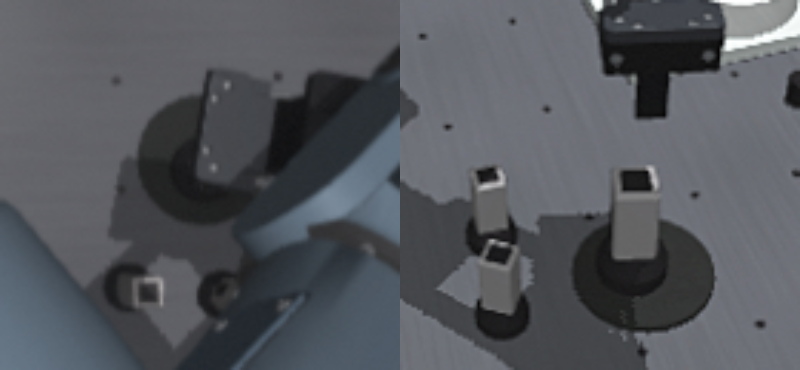

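The gripper hangs above the scanner, whose handle top is at about (282,264) in the side view. The small ones stand clear. I'll cross-check that point in the side view.

```bash
python3 - <<'E'
from h import *
print(onz("side",282.2,263.6,.112))
E
```

```text
[ 0.41515456 -0.37462023  0.112     ]
```

Emit:
drive_tool --motion '[[[0,0,18],[0,0,0]],[[0,0,18],[0,0,0]],[[0,0,18],[0,0,0]],[[0,0,18],[0,0,0]],[[0,0,0],[0,0,0]]]'

```text
time_s: 1.7
position: [0.4164, -0.3705, 0.1481]
tcp_rot: [[0.98, -0.199, -0.004], [-0.199, -0.98, 0.005], [-0.005, -0.004, -1.0]]
force: [-0.6, -0.1, -0.1]
opening: 0.999
grasp_force: 0.0
```

Emit:
drive_tool --motion '[[[0.5,2,17],[0,0,0]],[[0,0,17],[0,0,0]],[[0,0,17],[0,0,0]],[[0,0,17],[0,0,0]],[[0,0,14],[0,0,0]]]'

```text
time_s: 2.2
position: [0.4182, -0.3746, 0.0684]
tcp_rot: [[0.98, -0.2, 0.0], [-0.2, -0.98, -0.001], [0.001, 0.0, -1.0]]
force: [-0.3, -0.2, 0.4]
opening: 0.996
grasp_force: 0.0
```

Emit:
drive_tool --motion '[[[0,0,0],[0,0,0]],[[0,0,0],[0,0,0]],[[0,0,0],[0,0,0]],[[0,0,0],[0,0,0]],[[0,0,0],[0,0,0]]]' --gripper 0

```text
time_s: 2.7
position: [0.4182, -0.3746, 0.0692]
tcp_rot: [[0.98, -0.201, 0.001], [-0.201, -0.98, -0.001], [0.001, 0.001, -1.0]]
force: [-0.0, -0.1, -0.3]
opening: 0.63
grasp_force: 0.0
```

Emit:
drive_tool --motion '[[[0,0,0],[0,0,0]],[[0,0,0],[0,0,0]],[[0,0,0],[0,0,0]],[[0,0,0],[0,0,0]],[[0,0,0],[0,0,0]]]'

```text
time_s: 3.2
position: [0.418, -0.3742, 0.0687]
tcp_rot: [[0.98, -0.201, 0.0], [-0.201, -0.98, -0.0], [0.0, 0.0, -1.0]]
force: [0.6, 0.8, 1.9]
opening: 0.412
grasp_force: 29.7
```

Emit:
drive_tool --motion '[[[0,0,-5],[0,0,0]],[[0,0,-10],[0,0,0]],[[0,0,-20],[0,0,0]],[[0,0,-20],[0,0,0]],[[0,0,-20],[0,0,0]]]'

```text
time_s: 3.7
position: [0.4178, -0.374, 0.1446]
tcp_rot: [[0.98, -0.201, -0.0], [-0.201, -0.98, 0.0], [-0.0, -0.0, -1.0]]
force: [0.1, 0.6, -2.4]
opening: 0.415
grasp_force: 29.7
```

Emit:
drive_tool --motion '[[[0,0,-20],[0,0,0]],[[0,0,-20],[0,0,0]],[[0,0,-20],[0,0,0]],[[0,0,-20],[0,0,0]],[[0,0,-15],[0,0,0]]]'

```text
time_s: 4.2
position: [0.4179, -0.3742, 0.2404]
tcp_rot: [[0.98, -0.201, 0.001], [-0.201, -0.98, -0.001], [0.001, 0.001, -1.0]]
force: [-0.6, 0.1, -2.2]
opening: 0.412
grasp_force: 29.7
```

```bash
cat >> h.py <<'E'
a=np.radians(-11.2); u=np.array([np.cos(a),np.sin(a),0]); n=-.5*u+np.array([0,0,.75**.5])
LAB=np.array([.545,.311,.07])
xt=np.cross(np.array([np.sin(a),-np.cos(a),0]),-n); RT=np.column_stack([xt,[np.sin(a),-np.cos(a),0],-n])
E
python3 - <<'E'
from h import *
togo([.449,.330,.24],RT)
E
```

```text
t 4.2 q [-53.3  24.   90.3   0.   65.6  48.3] pos [ 0.4179 -0.3742  0.2404] yaw -11.583172815982657 z [ 0.001 -0.001 -1.   ] F [-0.6  0.1 -2.2] op 0.4115945171739167 g 29.68628929462284
shift mm [-1.110e+02 -6.961e+02 -4.000e-01]
rotvec [ 0.003  0.523 -0.006]
```

Emit:
drive_tool --motion '[[[-2,-15,0],[0,0,0]],[[-4,-25,0],[0,0,0]],[[-6,-36,0],[0,0,0]],[[-6,-38,0],[0,0,0]],[[-6,-38,0],[0,0,0]]]'

```text
time_s: 4.7
position: [0.4236, -0.2174, 0.2376]
tcp_rot: [[0.979, -0.201, -0.002], [-0.201, -0.979, 0.002], [-0.002, -0.002, -1.0]]
force: [1.0, 1.1, -2.3]
opening: 0.414
grasp_force: 29.7
```

Emit:
drive_tool --motion '[[[-6,-38,0],[0,0,0]],[[-6,-38,0],[0,0,0]],[[-6,-38,0],[0,0,0]],[[-6,-38,0],[0,0,0]],[[-6,-38,0],[0,0,0]]]'

```text
time_s: 5.2
position: [0.4318, -0.0256, 0.2379]
tcp_rot: [[0.98, -0.201, -0.002], [-0.201, -0.98, 0.001], [-0.002, -0.001, -1.0]]
force: [1.1, 0.1, -2.2]
opening: 0.415
grasp_force: 29.7
```

Emit:
drive_tool --motion '[[[-6,-38,0],[0,0,0]],[[-6,-38,0],[0,0,0]],[[-6,-38,0],[0,0,0]],[[-6,-38,0],[0,0,0]],[[-6,-38,0],[0,0,0]]]'

```text
time_s: 5.7
position: [0.4402, 0.1659, 0.2378]
tcp_rot: [[0.98, -0.2, -0.003], [-0.2, -0.98, 0.0], [-0.002, 0.0, -1.0]]
force: [1.0, -0.1, -2.2]
opening: 0.416
grasp_force: 29.7
```

Emit:
drive_tool --motion '[[[-6,-38,0],[0,0,0]],[[-6,-38,0],[0,0,0]],[[-6,-38,0],[0,0,0]],[[-4,-30,0],[0,0,0]],[[-2,-20,0],[0,0,0]]]'

```text
time_s: 6.2
position: [0.4495, 0.3316, 0.2375]
tcp_rot: [[0.98, -0.198, -0.003], [-0.198, -0.98, -0.0], [-0.002, 0.001, -1.0]]
force: [0.1, 0.4, -2.2]
opening: 0.412
grasp_force: 29.7
```

```bash
python3 - <<'E'
from h import *
togo([.449,.330,.24],RT)
E
```

```text
t 6.2 q [2.490e+01 2.410e+01 9.070e+01 1.000e-01 6.530e+01 1.263e+02] pos [0.4495 0.3316 0.2375] yaw -11.448059956824604 z [-0.003 -0.    -1.   ] F [ 0.1  0.4 -2.2] op 0.4121067920867362 g 29.68522137030959
shift mm [-0.2  1.7 -2.5]
rotvec [ 0.002  0.526 -0.004]
```

Emit:
drive_tool --motion '[[[0,0,-2],[0,0.08,0]],[[0,0,0],[0,0.11,0]],[[0,0,0],[0,0.12,0]],[[0,0,0],[0,0.12,0]],[[0,0,0],[0,0.095,0]]]'

```text
time_s: 6.7
position: [0.4487, 0.3288, 0.2395]
tcp_rot: [[0.849, -0.196, 0.491], [-0.168, -0.981, -0.101], [0.502, 0.003, -0.865]]
force: [-0.1, -3.4, -2.4]
opening: 0.417
grasp_force: 29.4
```

```bash
python3 - <<'E'
from h import *
togo(LAB+.1157*n,RT)
im=cv2.cvtColor(capture("top"),cv2.COLOR_RGB2BGR); im2=cv2.cvtColor(capture("side"),cv2.COLOR_RGB2BGR)
cv2.imwrite("pics/c3.png",np.hstack([cv2.resize(im[60:240,50:240],(400,379)),cv2.resize(im2[80:230,180:340],(400,379))]))
E
```

```text
t 6.7 q [ 36.6  20.3 105.6 -36.5  38.9 163.6] pos [0.4487 0.3288 0.2395] yaw -11.180017843995868 z [ 0.491 -0.101 -0.865] F [-0.1 -3.4 -2.4] op 0.4171845534282091 g 29.39199695829302
shift mm [-0.1 -1.5 80. ]
rotvec [ 0.004 -0.002  0.   ]
```

View pics/c3.png

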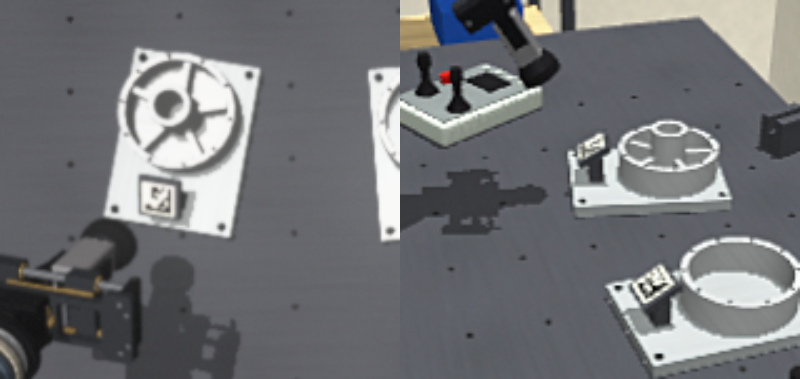

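The scanner is held straight along the tool axis and tilted. The hub label shows at about (126,154) in the top view and (257,139) in the side view. Joint 6 sits at its limit, so I'll turn about the tool z axis, which leaves the aim unchanged.

Emit:
drive_tool --motion '[[[0,0,0],[0,0,-0.08]],[[0,0,0],[0,0,-0.12]],[[0,0,0],[0,0,-0.12]],[[0,0,0],[0,0,-0.12]],[[0,0,0],[0,0,-0.08]]]'

```text
time_s: 7.3
position: [0.4516, 0.329, 0.2402]
tcp_rot: [[0.838, 0.245, 0.488], [0.333, -0.937, -0.101], [0.433, 0.247, -0.867]]
force: [-0.5, 0.1, -1.9]
opening: 0.411
grasp_force: 29.7
```

```bash
python3 - <<'E'
from h import *
togo(LAB+.1157*n)
for q in ((126,154),(125.2,154)):
    o,d=ray("top",*q); p,e=ray("side",256.8,139.2)
    A=np.column_stack([d,-e]); t=np.linalg.lstsq(A,p-o,rcond=None)[0]; print(o+t[0]*d,p+t[1]*e)
    print(onz("top",*q,.07))
print(onz("side",256.8,139.2,.07))
E
```

```text
t 7.3 q [ 36.3  20.3 105.2 -35.9  39.2 133.5] pos [0.4516 0.329  0.2402] yaw 21.696366598109282 z [ 0.488 -0.101 -0.867] F [-0.5  0.1 -1.9] op 0.41145236290759973 g 29.688824792392552
shift mm [-1.8 -2.  79.2]
[0.54412543 0.30873964 0.06289454] [0.54311822 0.30897349 0.06282253]
[0.54307804 0.30641642 0.07      ]
[0.54438834 0.31134382 0.0615096 ] [0.54379733 0.3114812  0.06146764]
[0.54313634 0.30855071 0.07      ]
[0.53952068 0.29568899 0.07      ]
```

Emit:
drive_tool --motion '[[[-2,-1,12],[0,0,0]],[[0,0,20],[0,0,0]],[[0,0,20],[0,0,0]],[[0,0,17],[0,0,0]],[[0,0,10],[0,0,0]]]'

```text
time_s: 7.8
position: [0.4889, 0.3206, 0.1688]
tcp_rot: [[0.839, 0.243, 0.488], [0.331, -0.938, -0.102], [0.433, 0.247, -0.867]]
force: [-0.7, 0.3, -2.3]
opening: 0.415
grasp_force: 29.7
```

Emit:
drive_tool --motion '[[[0,0,0],[0,0,0]],[[0,0,0],[0,0,0]],[[0,0,0],[0,0,0]],[[0,0,0],[0,0,0]],[[0,0,0],[0,0,0]]]'

```text
time_s: 8.3
position: [0.4887, 0.3219, 0.1718]
tcp_rot: [[0.835, 0.247, 0.492], [0.336, -0.937, -0.1], [0.436, 0.249, -0.865]]
force: [-0.0, -0.8, -2.4]
opening: 0.413
grasp_force: 29.7
```

```bash
python3 - <<'E'
from h import *
togo(LAB+.1157*n)
im=cv2.cvtColor(capture("top"),cv2.COLOR_RGB2BGR); im2=cv2.cvtColor(capture("side"),cv2.COLOR_RGB2BGR)
cv2.imwrite("pics/c4.png",np.hstack([cv2.resize(im[100:220,60:190],(400,370)),cv2.resize(im2[90:190,200:310],(400,370))]))
E
```

```text
t 8.3 q [ 33.   28.2 106.5 -44.1  30.4 140.6] pos [0.4887 0.3219 0.1718] yaw 21.90578488068704 z [ 0.492 -0.1   -0.865] F [-0.  -0.8 -2.4] op 0.41257674154118074 g 29.688675301149487
shift mm [-1.  -0.8  1.1]
```

View pics/c4.png

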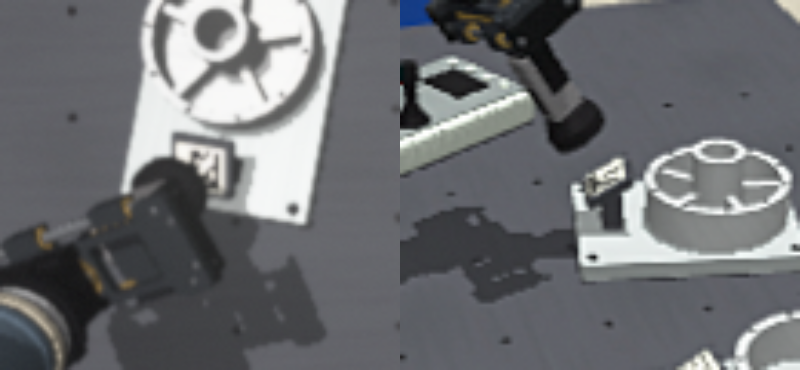

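The scanner head is beside the label and aimed at it: about (116,161) in the top view, with the label at (125,154). I'll hold it here for 2 s.

Emit:
drive_tool --motion '[[[0,0,0],[0,0,0]],[[0,0,0],[0,0,0]],[[0,0,0],[0,0,0]],[[0,0,0],[0,0,0]],[[0,0,0],[0,0,0]]]'

```text
time_s: 8.9
position: [0.4888, 0.3216, 0.171]
tcp_rot: [[0.835, 0.247, 0.491], [0.336, -0.937, -0.101], [0.435, 0.249, -0.865]]
force: [-1.1, -0.1, -2.4]
opening: 0.413
grasp_force: 29.7
```

Emit:
drive_tool --motion '[[[0,0,0],[0,0,0]],[[0,0,0],[0,0,0]],[[0,0,0],[0,0,0]],[[0,0,0],[0,0,0]],[[0,0,0],[0,0,0]]]'

```text
time_s: 9.4
position: [0.4888, 0.3216, 0.1711]
tcp_rot: [[0.835, 0.247, 0.491], [0.336, -0.937, -0.101], [0.435, 0.249, -0.865]]
force: [0.2, -0.4, -2.5]
opening: 0.413
grasp_force: 29.7
```

Emit:
drive_tool --motion '[[[0,0,0],[0,0,0]],[[0,0,0],[0,0,0]],[[0,0,0],[0,0,0]],[[0,0,0],[0,0,0]],[[0,0,0],[0,0,0]]]'

```text
time_s: 9.9
position: [0.4888, 0.3216, 0.1711]
tcp_rot: [[0.835, 0.247, 0.491], [0.336, -0.936, -0.101], [0.435, 0.249, -0.865]]
force: [0.2, 0.0, -2.0]
opening: 0.415
grasp_force: 29.7
```

Emit:
drive_tool --motion '[[[0,0,0],[0,0,0]],[[0,0,0],[0,0,0]],[[0,0,0],[0,0,0]],[[0,0,0],[0,0,0]],[[0,0,0],[0,0,0]]]'

```text
time_s: 10.4
position: [0.4888, 0.3216, 0.1711]
tcp_rot: [[0.835, 0.247, 0.491], [0.336, -0.936, -0.101], [0.435, 0.249, -0.865]]
force: [-0.1, 0.2, -3.2]
opening: 0.417
grasp_force: 29.7
```

```bash
python3 - <<'E'
from h import *
s=read_state(); T=np.array(s["tcp_rot"]); h=s["position"]+T[:,2]*.0447
for nm,(x,y) in (("top",(115.9,160.9)),("side",(248.7,123.8))):
    print(nm,h,onz(nm,x,y,h[2]))
print("label in scanner axes",T.T@(LAB-(s["position"]+T[:,2]*.0087)))
print(np.abs(s["qvel"]).max())
E
```

```text
top [0.51072662 0.31713055 0.1323905 ] [0.51718603 0.31156775 0.1323905 ]
side [0.51072662 0.31713055 0.1323905 ] [0.51180295 0.30389355 0.1323905 ]
label in scanner axes [-0.00056571 -0.00133199  0.10743339]
0.0817007975925741
```

Emit:
drive_tool --motion '[[[0,0,-10],[0,0,0]],[[0,0,-18],[0,0,0]],[[0,0,-20],[0,0,0]],[[0,0,-20],[0,0,0]],[[0,0,-12],[0,0,0]]]'

```text
time_s: 10.9
position: [0.4488, 0.3301, 0.2421]
tcp_rot: [[0.835, 0.247, 0.492], [0.336, -0.937, -0.099], [0.437, 0.248, -0.865]]
force: [0.5, -0.0, -3.1]
opening: 0.413
grasp_force: 29.7
```

```bash
cat >> h.py <<'E'
def down(yaw):
    a=np.radians(yaw); return np.array([[np.cos(a),np.sin(a),0],[np.sin(a),-np.cos(a),0],[0,0,-1.]])
E
python3 - <<'E'
from h import *
for y in (19,-11.5): togo([.449,.330,.24],down(y))
E
```

```text
t 10.9 q [ 36.7  20.1 105.4 -36.2  39.2 133.9] pos [0.4488 0.3301 0.2421] yaw 21.92285584797168 z [ 0.492 -0.099 -0.865] F [ 0.5 -0.  -3.1] op 0.4125185730318214 g 29.688947908580303
shift mm [-0.8 -0.4  1.9]
rotvec [ 0.263 -0.456 -0.013]
t 10.9 q [ 36.7  20.1 105.4 -36.2  39.2 133.9] pos [0.4488 0.3301 0.2421] yaw 21.92285584797168 z [ 0.492 -0.099 -0.865] F [ 0.5 -0.  -3.1] op 0.4125185730318214 g 29.688947908580303
shift mm [-0.8 -0.4  1.9]
rotvec [ 0.135 -0.514  0.507]
```

Emit:
drive_tool --motion '[[[0,0,0],[0.043,-0.076,-0.002]],[[0,0,0],[0.06,-0.1,-0.003]],[[0,0,0],[0.06,-0.104,-0.003]],[[0,0,0],[0.06,-0.1,-0.003]],[[0,0,0],[0.04,-0.076,-0.002]]]'

```text
time_s: 11.4
position: [0.4505, 0.3297, 0.2414]
tcp_rot: [[0.946, 0.325, -0.003], [0.325, -0.946, 0.001], [-0.003, -0.002, -1.0]]
force: [0.2, -0.4, -1.9]
opening: 0.408
grasp_force: 29.7
```

```bash
python3 - <<'E'
from h import *
togo([.424,-.3742,.24],down(-11.5))
E
```

```text
t 11.4 q [24.7 23.8 90.4  0.1 65.9 95.6] pos [0.4505 0.3297 0.2414] yaw 18.98883697153448 z [-0.003  0.001 -1.   ] F [ 0.2 -0.4 -1.9] op 0.40777868745332807 g 29.68842091038823
shift mm [-254.1  656.9    1.1]
rotvec [-0.001  0.003  0.532]
```

20 rows' worth of shift at about (-13, 34) each, then the yaw turn.

Emit:
drive_tool --motion '[[[-5,14,0],[0,0,0]],[[-10,25,0],[0,0,0]],[[-14,36,0],[0,0,0]],[[-14,37,0],[0,0,0]],[[-14,37,0],[0,0,0]]]'

```text
time_s: 11.9
position: [0.4421, 0.1683, 0.2404]
tcp_rot: [[0.945, 0.327, -0.001], [0.327, -0.945, -0.003], [-0.002, 0.003, -1.0]]
force: [0.5, -0.6, -3.1]
opening: 0.413
grasp_force: 29.7
```

Emit:
drive_tool --motion '[[[-14,37,0],[0,0,0]],[[-14,37,0],[0,0,0]],[[-14,37,0],[0,0,0]],[[-14,37,0],[0,0,0]],[[-14,37,0],[0,0,0]]]'

```text
time_s: 12.4
position: [0.436, -0.0289, 0.2409]
tcp_rot: [[0.945, 0.326, -0.002], [0.326, -0.945, -0.003], [-0.003, 0.003, -1.0]]
force: [0.7, -0.5, -2.5]
opening: 0.412
grasp_force: 29.7
```

Emit:
drive_tool --motion '[[[-14,37,0],[0,0,0]],[[-14,37,0],[0,0,0]],[[-14,37,0],[0,0,0]],[[-14,37,0],[0,0,0]],[[-14,37,0],[0,0,0]]]'

```text
time_s: 12.9
position: [0.4301, -0.2261, 0.2412]
tcp_rot: [[0.945, 0.326, -0.003], [0.326, -0.945, -0.003], [-0.003, 0.002, -1.0]]
force: [0.6, 0.1, -1.7]
opening: 0.416
grasp_force: 29.7
```

Emit:
drive_tool --motion '[[[-14,37,0],[0,0,0]],[[-14,37,0],[0,0,0]],[[-12,32,0],[0,0,0]],[[-8,20,0],[0,0,0]],[[-3,8,0],[0,0,0]]]'

```text
time_s: 13.4
position: [0.4259, -0.3701, 0.2412]
tcp_rot: [[0.946, 0.324, -0.003], [0.324, -0.946, -0.004], [-0.004, 0.003, -1.0]]
force: [-0.4, 0.0, -1.5]
opening: 0.414
grasp_force: 29.7
```

Emit:
drive_tool --motion '[[[0,0,0],[0,0,0.08]],[[0,0,0],[0,0,0.12]],[[0,0,0],[0,0,0.13]],[[0,0,0],[0,0,0.12]],[[0,0,0],[0,0,0.08]]]'

```text
time_s: 13.9
position: [0.4264, -0.3664, 0.2412]
tcp_rot: [[0.98, -0.2, -0.003], [-0.2, -0.98, -0.001], [-0.003, 0.002, -1.0]]
force: [-0.2, 0.7, -2.7]
opening: 0.411
grasp_force: 29.7
```

```bash
python3 - <<'E'
from h import *
togo([.424,-.3742,.0695],down(-11.5))
E
```

```text
t 13.9 q [-52.   24.2  89.9  -0.2  66.   49.7] pos [ 0.4264 -0.3664  0.2412] yaw -11.534823639757139 z [-0.003 -0.001 -1.   ] F [-0.2  0.7 -2.7] op 0.4114353427675427 g 29.68434561509639
shift mm [ -0.3   7.8 171.7]
rotvec [ 0.002  0.003 -0.001]
```

Emit:
drive_tool --motion '[[[0,4,10],[0,0,0]],[[0,4,20],[0,0,0]],[[0,0,25],[0,0,0]],[[0,0,25],[0,0,0]],[[0,0,25],[0,0,0]]]'

```text
time_s: 14.4
position: [0.4249, -0.3754, 0.135]
tcp_rot: [[0.981, -0.195, -0.003], [-0.195, -0.981, -0.001], [-0.002, 0.002, -1.0]]
force: [0.0, -0.5, -2.4]
opening: 0.413
grasp_force: 29.7
```

Emit:
drive_tool --motion '[[[0,0,20],[0,0,0]],[[0,0,15],[0,0,0]],[[0,0,10],[0,0,0]],[[0,0,5],[0,0,0]],[[0,0,0],[0,0,0]]]'

```text
time_s: 14.9
position: [0.4251, -0.3761, 0.0859]
tcp_rot: [[0.98, -0.197, -0.003], [-0.197, -0.98, -0.001], [-0.002, 0.001, -1.0]]
force: [0.0, 0.0, -1.8]
opening: 0.414
grasp_force: 29.7
```

```bash
python3 - <<'E'
from h import *
togo([.424,-.3742,.0695],down(-11.5))
im2=cv2.cvtColor(capture("side"),cv2.COLOR_RGB2BGR)
cv2.imwrite("pics/c5.png",cv2.resize(im2[200:330,200:340],(560,520)))
E
```

```text
t 14.9 q [-52.7  36.9  96.8  -0.2  46.3  48.8] pos [ 0.4251 -0.3761  0.0859] yaw -11.336232770305996 z [-0.003 -0.001 -1.   ] F [ 0.   0.  -1.8] op 0.41405348156712735 g 29.687535990960896
shift mm [-1.5 -1.6 16.4]
rotvec [0.001 0.002 0.003]
```

View pics/c5.png

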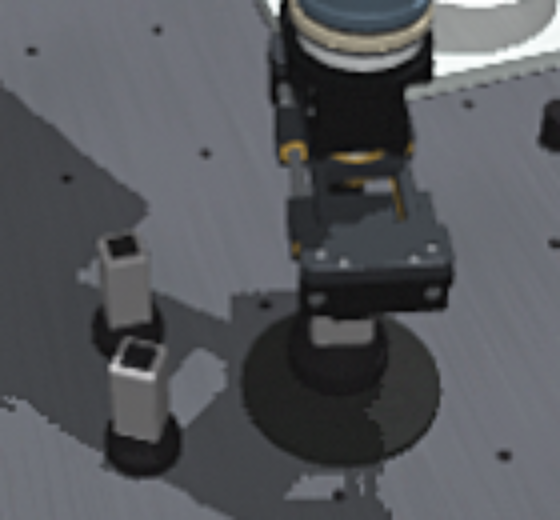

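The scanner hangs upright over the middle of the pad, with its head at crop (338,350). I'll lower it slowly until it touches.

Emit:
drive_tool --motion '[[[0,0,4],[0,0,0]],[[0,0,4],[0,0,0]],[[0,0,3],[0,0,0]],[[0,0,2],[0,0,0]],[[0,0,1],[0,0,0]]]'

```text
time_s: 15.45
position: [0.4254, -0.3765, 0.0722]
tcp_rot: [[0.98, -0.197, -0.002], [-0.197, -0.98, -0.001], [-0.002, 0.002, -1.0]]
force: [0.4, -0.6, -1.6]
opening: 0.414
grasp_force: 29.7
```

Emit:
drive_tool --motion '[[[0,0,1],[0,0,0]],[[0,0,0.5],[0,0,0]],[[0,0,0.5],[0,0,0]],[[0,0,0],[0,0,0]],[[0,0,0],[0,0,0]]]'

```text
time_s: 15.95
position: [0.4255, -0.3766, 0.0704]
tcp_rot: [[0.98, -0.197, -0.002], [-0.197, -0.98, -0.002], [-0.001, 0.002, -1.0]]
force: [-0.2, -0.2, -2.1]
opening: 0.416
grasp_force: 29.7
```

Emit:
drive_tool --motion '[[[0,0,0.5],[0,0,0]],[[0,0,0.5],[0,0,0]],[[0,0,0.5],[0,0,0]],[[0,0,0],[0,0,0]],[[0,0,0],[0,0,0]]]'

```text
time_s: 16.45
position: [0.4254, -0.3766, 0.0689]
tcp_rot: [[0.98, -0.197, -0.002], [-0.197, -0.98, -0.001], [-0.001, 0.002, -1.0]]
force: [-0.5, 0.1, -2.7]
opening: 0.415
grasp_force: 29.7
```

Emit:
drive_tool --motion '[[[0,0,0.5],[0,0,0]],[[0,0,0.5],[0,0,0]],[[0,0,0],[0,0,0]],[[0,0,0],[0,0,0]],[[0,0,0],[0,0,0]]]'

```text
time_s: 16.95
position: [0.4255, -0.3767, 0.0687]
tcp_rot: [[0.98, -0.197, -0.002], [-0.197, -0.98, -0.002], [-0.001, 0.002, -1.0]]
force: [-1.3, 1.3, 5.8]
opening: 0.413
grasp_force: 29.7
```

It has touched down: the upward force is now 5.8 N, where it was -2.7 N while hanging. I'll release and rise.

Emit:
drive_tool --motion '[[[0,0,0],[0,0,0]],[[0,0,0],[0,0,0]],[[0,0,0],[0,0,0]],[[0,0,0],[0,0,0]],[[0,0,0],[0,0,0]]]' --gripper 1

```text
time_s: 17.45
position: [0.4255, -0.3766, 0.0678]
tcp_rot: [[0.98, -0.197, -0.002], [-0.197, -0.98, -0.001], [-0.001, 0.002, -1.0]]
force: [0.4, -0.3, 0.7]
opening: 0.784
grasp_force: 0.0
```

Emit:
drive_tool --motion '[[[0,0,0],[0,0,0]],[[0,0,0],[0,0,0]],[[0,0,0],[0,0,0]],[[0,0,0],[0,0,0]],[[0,0,0],[0,0,0]]]'

```text
time_s: 17.95
position: [0.4254, -0.3766, 0.0679]
tcp_rot: [[0.98, -0.197, -0.002], [-0.197, -0.98, -0.002], [-0.001, 0.002, -1.0]]
force: [0.4, 0.4, 0.0]
opening: 0.993
grasp_force: 0.0
```

Emit:
drive_tool --motion '[[[0,0,-10],[0,0,0]],[[0,0,-20],[0,0,0]],[[0,0,-30],[0,0,0]],[[0,0,-30],[0,0,0]],[[0,0,-30],[0,0,0]]]'

```text
time_s: 18.45
position: [0.4256, -0.3763, 0.1897]
tcp_rot: [[0.98, -0.197, -0.001], [-0.197, -0.98, -0.002], [-0.001, 0.002, -1.0]]
force: [-0.5, -0.1, 0.2]
opening: 1.002
grasp_force: 0.0
```

Emit:
drive_tool --motion '[[[0,0,-30],[0,0,0]],[[0,0,-20],[0,0,0]],[[0,0,0],[0,0,0]],[[0,0,0],[0,0,0]],[[0,0,0],[0,0,0]]]'

```text
time_s: 18.95
position: [0.425, -0.3755, 0.2367]
tcp_rot: [[0.98, -0.198, -0.003], [-0.198, -0.98, 0.001], [-0.003, 0.0, -1.0]]
force: [-0.3, -0.3, -0.2]
opening: 1.003
grasp_force: 0.0
```

```bash
python3 - <<'E'
from h import *
togo([.424,-.3742,.24])
im2=cv2.cvtColor(capture("side"),cv2.COLOR_RGB2BGR)
cv2.imwrite("pics/c6.png",cv2.resize(im2[200:330,200:340],(560,520)))
E
```

```text
t 18.95 q [-52.7  24.9  89.5  -0.1  65.8  48.8] pos [ 0.425  -0.3755  0.2367] yaw -11.392016045554938 z [-0.003  0.001 -1.   ] F [-0.3 -0.3 -0.2] op 1.0025717359533532 g 0.0
shift mm [-1.3 -1.1 -3.3]
```

View pics/c6.png

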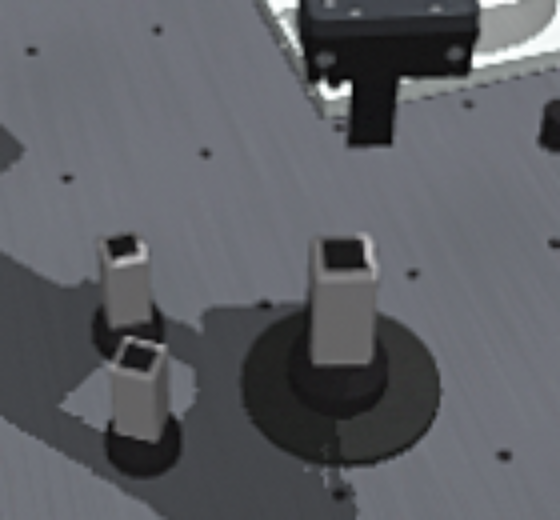

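The scanner stands upright in the middle of the pad (head at crop (338,375)), and the gripper is clear above it.

```bash
python3 -c "
from rig import *
print(hand_in())"
```

```text
the job is handed in; nothing more can be done
None
```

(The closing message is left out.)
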